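# Seat the medallion in the assembly jig and swing the keeper over it

### The job

Without picking anything up, push the loose white medallion across the wooden jig board with the fingertips until it drops into the round recess and lies flat there. Then push the metal keeper arm round, fully to its stop, so that it lies across the medallion. Leave the thread spools and everything else on the table where they stand.

Things in the scene. Friction and masses are not known exactly. Their poses are not given: they have to be found in the camera images.
- jig: The jig: a fixed plywood board 190 mm (its x) by 240 mm (its y), 18 mm thick, lying on the table. Origin at the centre of its underside, z up. Its upper face is 18 mm above the table. It carries a round recess, a keeper arm on a pivot post, and two loose thread spools by its -x edge, towards the +y corner (about 75 mm to -x of the middle line and 45 and 95 mm to +y of the middle).
- recess (a point): Centre of the mouth of the round recess, at the height of the board's upper face; the axes are those of the jig. The recess is 53 mm in diameter (a slightly bevelled edge) and 7 mm deep with a flat floor, and lies 25 mm to the jig's +y of the board's middle.
- medallion_center (a point): Centre (half-way up) of the loose ceramic medallion: a plain white disc with a blue ring on top, 46 mm in diameter, 9 mm thick, about 36 g. It starts flat on the board's upper face to the jig's -y side of the recess; when it lies in the recess its top stands 2 mm above the board and its centre 2.5 mm below the board's upper face. z is the disc's axis.
- pivot (a point): Foot of the keeper's upright pivot post on the board's upper face, 65 mm to the jig's +y of the recess centre. The post stands 22 mm tall; axes are those of the jig.
- keeper_boss (a point): Centre of the round boss at the free end of the aluminium keeper arm: an upright cylinder 14 mm in diameter, from 4 to 28 mm above the board's upper face, 60 mm from the pivot axis; the point is 16 mm above the board. The arm from pivot to boss is a flat bar 12 mm wide, from 4 to 10 mm above the board: it passes over a medallion that lies in the recess, but not over one that stands proud of it.
- keeper (a joint): Angle of the keeper arm about the vertical pivot (rad). 0: closed against its stop, the arm pointing along the jig's -y and the boss 5 mm short of the recess centre; positive: open, turned anticlockwise seen from above (at 1.57 the arm points along the jig's +x). Range 0 to 1.7. It turns with light friction (about 0.5 N at the boss), has no spring and stays where it is left.
- spool_a_center (a point): Thread spool wound with red thread, 28 mm in diameter, 34 mm tall, standing loose on the jig board; the point is its centre, half-way up. Leave it standing.
- spool_b_center (a point): Thread spool wound with green thread, 28 mm in diameter, 34 mm tall, standing loose on the jig board; the point is its centre, half-way up. Leave it standing.
- thermos: Closed pink drinking flask, 64 mm in diameter, 200 mm tall, standing on the table; origin at the centre of its underside.
- bowl: Cream bowl, 116 mm across the rim, 55 mm tall; origin at the centre of its underside.
- saucer: Blue saucer, 140 mm across, 18 mm tall; origin at the centre of its underside.
- tape: Roll of tape lying flat, 76 mm outside diameter, 24 mm tall, on the table beside the +x edge of the jig; origin at the centre of its underside.
- pliers: Small red-handled pliers lying flat, 165 mm long, 10 mm tall; origin on the table about mid-length, x towards the jaws.
Mind the look-alikes: they are no part of the job. Of the things shaped like the part that bears medallion_center, the white one is meant.

How it is judged:
On the way, in this order (a step that is already met when the one before it is completed fails the run):
1. the medallion lies flat in the recess while the keeper is still open (horizontal distance between medallion_center and recess below 0.006 m and z of medallion_center in the frame of recess below -0.0005 m and angle between medallion_center's own z axis and vertical below 0.1 rad and value of joint keeper above 0.7 rad), for 0.2 s.
2. the keeper is swung fully across the seated medallion (horizontal distance between medallion_center and recess below 0.006 m and z of medallion_center in the frame of recess below -0.0005 m and angle between medallion_center's own z axis and vertical below 0.1 rad and value of joint keeper below 0.1 rad), for 0.2 s.
At the end, for the whole second after the job is handed in: The medallion rests in the recess (centre within 6 mm of the recess centre, at least 0.5 mm below the board's upper face, tilt under 0.1 rad) and the keeper is closed to within 0.1 rad of its stop (all of step 2); the robot touches nothing.
It fails at once if the medallion is lifted (its centre over 13 mm above the board's upper face) (z of medallion_center in the frame of recess above 0.013 m).
It fails at once if a thread spool is moved by more than 20 mm (distance of any of spool_a_center, spool_b_center from where it was at the start of the episode above 0.02 m).
It fails at once if another thing on the table is moved by more than 20 mm (distance of any of thermos, bowl, saucer, tape, pliers from where it was at the start of the episode above 0.02 m).
It also fails if it takes over 54 s, if anything falls off the work surface, if the arm or the gripper's body presses on something with over 40 N, if the wrist force passes 120 N, or if a joint passes its speed limit or range.

### The arm

A 6-joint arm with a two-finger parallel gripper is mounted at the origin on the work surface. World frame = base frame: x ahead of the robot, y to its left, z up, the work surface at z = 0. Lengths are in m, angles in rad, forces in N, time in s.
With the tool pointing down it reaches from about 0.425 to 0.95 m from the base axis. Payload 3.5 kg.
Tool frame: the origin (TCP) lies at the very end of the fingers, on their centre line; the grasp point (between the pads) lies 19 mm behind it (ctrl.grip_point_offset is the distance from the TCP to the grasp point, in m); z points along the fingers, y is the line along which they close (so a half turn about z gives the same grasp; the last joint's range is limited). The gripper opens to 85 mm and grips with 20 to 120 N. Pads are 22 mm wide; open, the fingers measure 114 mm over their backs; the gripper's body (76 mm by 85 mm) begins 54 mm behind the grasp point. The pads swing forward as they close: fully open they stand 13 mm farther back than shut.
Start: joints at [0.953, 0.286, 1.577, -0, 1.279, -0.15], TCP at [0.304, 0.602, 0.192] pointing down, gripper open.
Joint ranges: [-2.77, 2.77], [-0.9, 2.22], [0.21, 2.48], [-1.53, 4.67], [0.24, 2.81], [-2.84, 2.84]. Speed limits (rad/s): [2.79, 2.79, 3.14, 3.14, 3.14, 3.14].

### API

Orientations are given as a unit quaternion [x, y, z, w].
In Python, from plant import ctrl gives the robot as it stands. The module is installed in compiled form; this text tells all that it offers.
- The arm moves only by the shell command python3 -m pendant 'ROWS' [OPENING] [FORCE]. ROWS is JSON, a list of rows, each an object of numbers: "dx", "dy", "dz": the shift along the tool's x, y, z in cm; "twist": the turn about the tool's z in degrees. A call has 1 to 10 rows; each row is the pose to reach, as a shift and turn from the pose commanded when the call began, along the tool's axes at that moment; what a row does not reach only later rows make up. A row lasts 1/8 s, in which the tool goes at most 62.5 mm and 10.7 degrees, less where a joint would pass 70% of its speed; a pose out of reach is approached as far as the arm can. A call with a gripper value outside its range is refused whole. OPENING is the opening in per cent of the stroke, from 0 (shut) to 100 (fully open), set as the call begins (- or left out, the last holds). The fingers move at their own pace and stop on an object; FORCE is the grip in N (left out, the last holds). Time passes only in rows, so rows that repeat a pose let the fingers close. It gives the time, the measured TCP pose, the force, the opening and the grip force at its end, in the units of the state.
- ctrl.get_state(): the state, without advancing time (a new reading comes with each control period).
- ctrl.read_camera(name): name is "scene" or "top" or "wrist"; returns a dict with "img" (400x640x3 uint8, red, green, blue), "depth" (400x640 float32, m along the optical axis (not along the pixel's ray), 0 where there is no reading), "camera_matrix" (3x3 intrinsics, pixels), "distortion" ([k1, k2, p1, p2, k3] as OpenCV has them; the pictures are not rectified), "xyz" and "rotation" of the camera in the world; the wrist camera has in their place "tool_from_camera" (4x4, takes a point from camera to tool coordinates, whose origin is the TCP and whose axes are the flange's). Camera axes: x right, y up, looking along -z (the intrinsics and any distortion apply to the point x, -y, -z); pixel columns grow to the right and rows downward; lengths in m; the calibration is good to about 2 mm. A picture is of the moment at which its call begins: read the wrist's pose just before it.
- ctrl.sign_off(): hands the job in; it is judged then, once.
The state is a dict: "time": time; "qpos": joint angles; "dq": joint speeds; "joint_efforts": joint torques, N m; "eef_pos": TCP position; "tcp_rot": TCP orientation; "contact_force": force on the tool from outside, world axes, zero at the start; "wrist_torque": the same for the moment, N m; "opening": opening from 0.0 (shut) to 1.0 (fully open); "finger_force": force on a finger pad.
Only numpy, scipy, OpenCV 4.12 (cv2) and the standard library are available. Lean on these libraries where they do the work, as an engineer would, in place of code of your own. Each camera call takes 0.05 s, during which the arm holds its last target. There are 200 camera calls.

## Working session

There is one attempt and no reset: what is moved stays moved. The work goes in short steps, Python scripts to look and compute and a shell command to move; the robot and the scene stay as the last step left them, time stands still between calls to the robot, and variables do not carry over. Pictures are saved under pics/ and viewed, at most 10 in all, crops included, and the job is handed in when it is done.

```bash
mkdir -p pics
cat > h.py <<'E'
import numpy as np, cv2
from plant import ctrl
from scipy.spatial.transform import Rotation as R
def rot(r):
    r=np.array(r,float)
    return r if r.shape==(3,3) else R.from_quat(r).as_matrix()
def cam(n):
    s=ctrl.get_state(); c=ctrl.read_camera(n)
    if n=="wrist":
        T=np.eye(4);T[:3,:3]=rot(s["tcp_rot"]);T[:3,3]=s["eef_pos"]
        T=T@np.array(c["tool_from_camera"]); c["R"],c["t"]=T[:3,:3],T[:3,3]
    else: c["R"],c["t"]=rot(c["rotation"]),np.array(c["xyz"])
    return c
def ray(c,px,z):
    p=cv2.undistortPoints(np.array(px,float).reshape(-1,1,2),np.array(c["camera_matrix"]),np.array(c["distortion"])).reshape(-1,2)
    d=np.c_[p[:,0],-p[:,1],-np.ones(len(p))]@c["R"].T
    return c["t"]+d*((z-c["t"][2])/d[:,2])[:,None]
def proj(c,P):
    q=(np.atleast_2d(P)-c["t"])@c["R"]; q=q*[1,-1,-1]
    return cv2.projectPoints(q.reshape(-1,1,3),np.zeros(3),np.zeros(3),np.array(c["camera_matrix"]),np.array(c["distortion"]))[0].reshape(-1,2)
def save(c,f,box=None,k=1):
    im=c["img"][:,:,::-1]
    if box: im=im[box[1]:box[3],box[0]:box[2]]
    cv2.imwrite("pics/"+f,cv2.resize(im,None,fx=k,fy=k))
E
python3 - <<'E'
from h import *
s=ctrl.get_state(); print(s["eef_pos"],s["tcp_rot"],s["opening"],s["time"])
for n in["top","scene"]:
    c=cam(n);save(c,n+".png");print(n,c["t"],c["R"].round(3).tolist())
    np.savez(n+".npz",img=c["img"])
E
```

```text
[0.30390691 0.60188583 0.19095947] [ 2.31746861e-01  9.72775431e-01 -1.07930363e-03 -4.33870333e-04] 1.0017530188624706 0.0
top [ 0.36120013 -0.03662738  1.4240888 ] [[-0.019, 0.99, -0.139], [-1.0, -0.021, -0.018], [-0.021, 0.138, 0.99]]
scene [ 1.49706536 -0.09936209  1.00200564] [[0.093, -0.711, 0.697], [0.996, 0.067, -0.065], [-0.0, 0.7, 0.714]]
```

View pics/top.png

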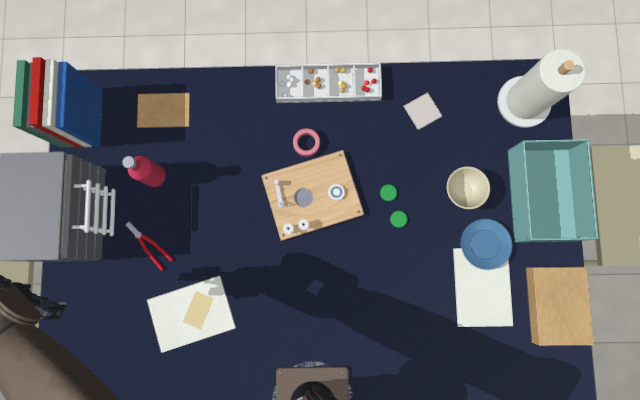

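View pics/scene.png

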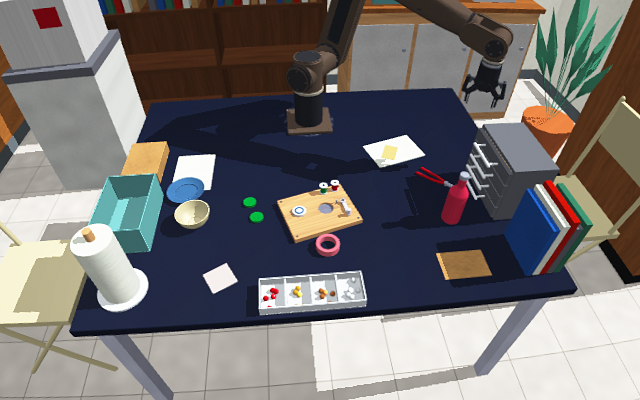

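The top view shows the board around (312,195), the recess at (304,198), the keeper near (280,193), and the spools at (288,229) and (303,225). The medallion candidates are the white disc with a ring on the board at (337,192) and two green discs on the table at (388,193) and (399,219). The white spool tops are also round. I choose (337,192). Next I'll measure it and check with a close crop.

Run:
```python
from h import *
c=cam("top");save(c,"crop.png",(255,140,415,250),5)
hsv=cv2.cvtColor(c["img"],cv2.COLOR_RGB2HSV)
roi=np.zeros((400,640),np.uint8);roi[145:245,255:370]=1
m=((hsv[...,0]>8)&(hsv[...,0]<28)&(hsv[...,1]>60)&(hsv[...,2]>110)&(roi>0)).astype(np.uint8)
m=cv2.morphologyEx(m,cv2.MORPH_OPEN,np.ones((3,3)))
ct=max(cv2.findContours(m,0,1)[0],key=cv2.contourArea)
W=ray(c,ct.reshape(-1,2),0.018)[:,:2]
r=cv2.minAreaRect((W*1000).astype(np.float32));print(r)
corners=cv2.boxPoints(r);print(corners)
# white blobs on board
w=((hsv[...,1]<50)&(hsv[...,2]>150)&(roi>0)).astype(np.uint8)
n,_,st,ce=cv2.connectedComponentsWithStats(w)
for i in range(1,n):
  if st[i,4]>3: print("white",ce[i].round(1),st[i],ray(c,[ce[i]],0.027)[0].round(4))
g=((hsv[...,1]<110)&(hsv[...,2]<170)&(hsv[...,2]>60)&(roi>0)).astype(np.uint8)
n,_,st,ce=cv2.connectedComponentsWithStats(g)
for i in range(1,n):
  if st[i,4]>8: print("grey",ce[i].round(1),st[i],ray(c,[ce[i]],0.015)[0].round(4))
```

```text
((559.9891357421875, -6.236297607421875), (192.65187072753906, 241.9500732421875), 16.260013580322266)
[[ 433.64352    82.928894]
 [ 501.38876  -149.3434  ]
 [ 686.3347    -95.40149 ]
 [ 618.5895    136.8708  ]]
white [278.6 193.6] [274 179  11  29 148] [0.5629 0.0861 0.027 ]
white [336.1 191.8] [328 184  17  17 138] [ 0.5644 -0.0733  0.027 ]
white [304.4 197.3] [297 188  16  19 236] [0.5511 0.0146 0.027 ]
white [336.1 191.5] [333 188   7   8  48] [ 0.5653 -0.0734  0.027 ]
white [288.3 204. ] [287 203   3   3   7] [0.5332 0.0596 0.027 ]
white [303.2 224.3] [298 219  11  12 100] [0.4761 0.0193 0.027 ]
white [288.  228.4] [283 223  11  12 104] [0.4657 0.0611 0.027 ]
grey [303.3 201.3] [ 255  145  115  100 3546] [0.5413 0.0185 0.015 ]
grey [310.3 146.4] [307 145   8   5  17] [ 0.6977 -0.0039  0.015 ]
grey [284. 191.] [278 181  14  25 128] [0.5716 0.0722 0.015 ]
grey [345.2 192.4] [343 186   5  13  32] [ 0.5639 -0.099   0.015 ]
grey [302.8 197.2] [294 189  19  18 259] [0.5529 0.0195 0.015 ]
grey [315.2 224.3] [309 222  13   6  47] [ 0.4765 -0.0137  0.015 ]
grey [296.  228.2] [293 225   9   8  34] [0.4666 0.0398 0.015 ]
```

View pics/crop.png

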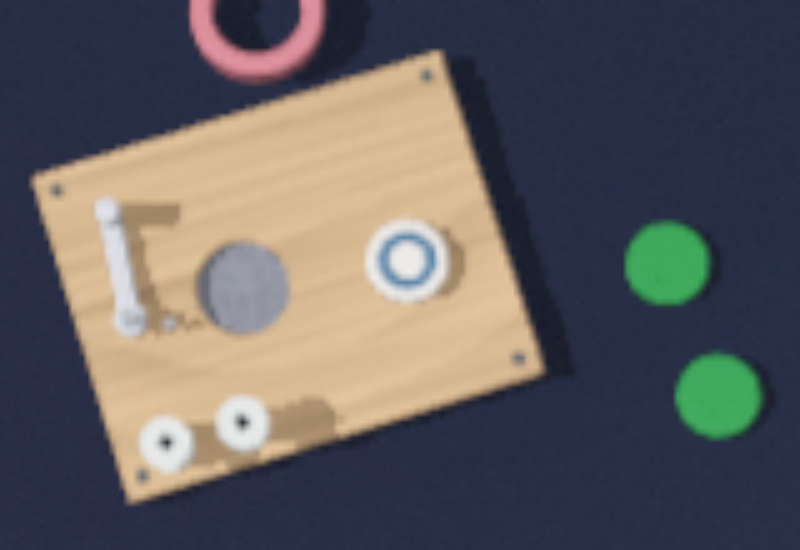

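The crop confirms the choice: the white disc with the blue ring is at crop (407,261), i.e. full-image (336,192). The recess is at crop (245,287). The keeper is open, with its post at crop (130,320) and its boss at (106,210). From the board fit:

| Point | World position (x, y), m |
|---|---|
| recess | (0.553, 0.018) |
| medallion | (0.565, -0.073) |
| pivot | (0.535, 0.080) |

I'll go behind the medallion with both fingertips as a cradle (about 25 mm gap) and push along tool x.

```bash
python3 -m pendant '[{"dx":-28,"dy":-26,"dz":2,"twist":28},{"dx":-28,"dy":-26,"dz":2,"twist":28},{"dx":-28,"dy":-26,"dz":2,"twist":28},{"dx":-56.5,"dy":-52.7,"dz":8,"twist":55.9},{"dx":-56.5,"dy":-52.7,"dz":8,"twist":55.9},{"dx":-56.5,"dy":-52.7,"dz":8,"twist":55.9},{"dx":-56.5,"dy":-52.7,"dz":8,"twist":55.9},{"dx":-56.5,"dy":-52.7,"dz":8,"twist":55.9},{"dx":-56.5,"dy":-52.7,"dz":8,"twist":55.9},{"dx":-56.5,"dy":-52.7,"dz":8,"twist":55.9}]' 30 20
python3 -m pendant '[{"dx":0},{"dx":0}]'
```

```text
time: 1.4
eef_pos: [0.5192, 0.0171, 0.1302]
tcp_rot: [0.661, 0.751, 0.0, 0.0]
contact_force: [1.4, 1.4, -0.0]
opening: 0.301
finger_force: 0.0$[0]: bad value
```

```bash
python3 -m pendant '[{"dx":-7,"dy":1.7,"dz":2},{"dx":-14.5,"dy":3.4,"dz":4},{"dx":-14.5,"dy":3.4,"dz":6},{"dx":-14.5,"dy":3.4,"dz":6},{"dx":-14.5,"dy":3.4,"dz":6},{"dx":-14.5,"dy":3.4,"dz":6}]'
python3 - <<'E'
from h import *
s=ctrl.get_state();print(s["eef_pos"],s["tcp_rot"],s["contact_force"])
c=cam("wrist");save(c,"w1.png")
print(c["t"],proj(c,[[0.553,0.018,.018],[.565,-.073,.027]]))
E
```

```text
[0.51924133 0.0171261  0.13018836] [6.60770478e-01 7.50587993e-01 1.81932852e-04 8.33172059e-05] [ 1.43787411  1.36710849 -0.00300723]
[0.50930474 0.09202508 0.31236244] [[354.06835914 188.39085948]
 [352.39564552 275.89275212]]$[0]: bad value
```

View pics/w1.png

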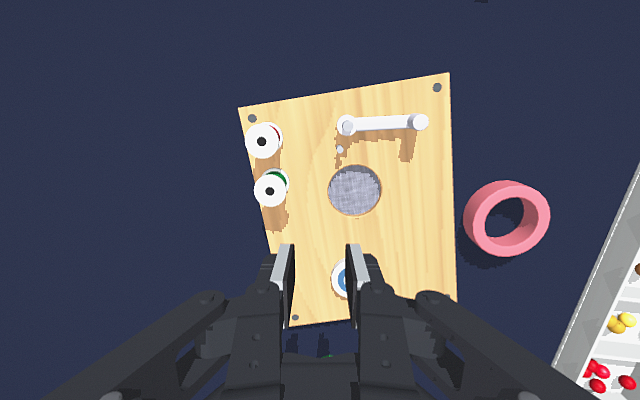

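The wrist view puts the recess at (354,190), which matches the predicted (354,188). The medallion is near (350,278), partly behind a finger, and the arm (347,125)–(419,122) is open. The move was refused because every row needs all four keys.

```bash
python3 -m pendant '[{"dx":-7,"dy":1.7,"dz":2,"twist":0},{"dx":-14.5,"dy":3.4,"dz":4,"twist":0},{"dx":-14.5,"dy":3.4,"dz":6,"twist":0},{"dx":-14.5,"dy":3.4,"dz":6,"twist":0},{"dx":-14.5,"dy":3.4,"dz":6,"twist":0},{"dx":-14.5,"dy":3.4,"dz":6,"twist":0}]'
python3 - <<'E'
from h import *
s=ctrl.get_state();print(s["eef_pos"],s["tcp_rot"],s["contact_force"])
c=cam("wrist");save(c,"w2.png")
print(c["t"],proj(c,[[0.553,0.018,.018],[.565,-.073,.027]]))
hsv=cv2.cvtColor(c["img"],cv2.COLOR_RGB2HSV)
m=((hsv[...,0]>95)&(hsv[...,0]<118)&(hsv[...,1]>80)&(hsv[...,2]>100)).astype(np.uint8)
n,_,st,ce=cv2.connectedComponentsWithStats(m)
for i in range(1,n):
  if st[i,4]>60: print("blue",ce[i].round(1),st[i],ray(c,[ce[i]],0.027)[0].round(4))
E
```

```text
time: 2.2
eef_pos: [0.5716, -0.1194, 0.0716]
tcp_rot: [0.66, 0.751, 0.0, 0.001]
contact_force: [0.2, -0.1, 0.5]
opening: 0.3
finger_force: 0.0
[ 0.57158091 -0.11935455  0.07164151] [6.60100290e-01 7.51176989e-01 3.48188776e-04 7.85313132e-04] [ 0.17910928 -0.0602606   0.49896955]
[ 0.56127916 -0.04434991  0.25375215] [[318.80923851   3.93097581]
 [319.10569967 145.5110177 ]]
blue [319.7 149.7] [298 128  45  45 943] [ 0.5658 -0.0759  0.027 ]
```

View pics/w2.png

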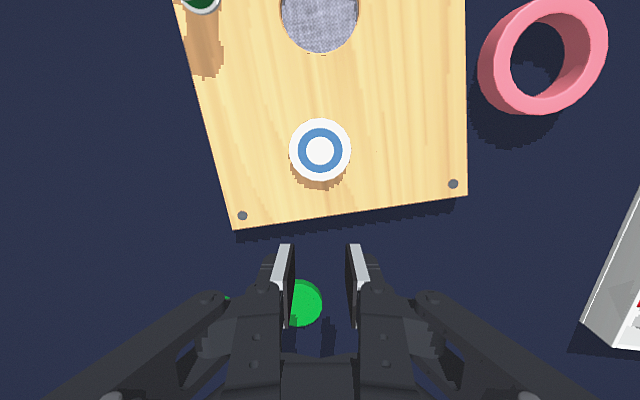

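The medallion is at (320,150), directly between the fingers and the recess at (320,8), so it is aligned within about 1 mm. Next I'll descend gently beside it.

```bash
python3 -m pendant '[{"dx":0,"dy":0,"dz":2,"twist":0},{"dx":0,"dy":0,"dz":4,"twist":0},{"dx":0,"dy":0,"dz":4.8,"twist":0},{"dx":0,"dy":0,"dz":4.8,"twist":0},{"dx":0,"dy":0,"dz":4.8,"twist":0}]'; python3 -m pendant '[{"dx":0,"dy":0,"dz":0.2,"twist":0},{"dx":0,"dy":0,"dz":0.2,"twist":0},{"dx":0,"dy":0,"dz":0.2,"twist":0}]'
```

```text
time: 2.88
eef_pos: [0.5716, -0.1206, 0.0227]
tcp_rot: [0.661, 0.751, 0.0, 0.0]
contact_force: [-0.3, -0.2, -0.7]
opening: 0.302
finger_force: 0.0
time: 3.25
eef_pos: [0.5713, -0.1205, 0.0207]
tcp_rot: [0.661, 0.751, 0.0, 0.0]
contact_force: [-0.6, 0.9, 0.7]
opening: 0.299
finger_force: 0.0
```

```bash
for i in 1; do python3 -m pendant '[{"dx":0,"dy":0,"dz":0.15,"twist":0},{"dx":0,"dy":0,"dz":0.15,"twist":0},{"dx":0,"dy":0,"dz":0.15,"twist":0}]'; done
python3 - <<'E'
from h import *
s=ctrl.get_state();c=cam("wrist");save(c,"w3.png")
d=c["depth"];t=np.array(s["eef_pos"])
# tips: dark gripper points nearest board
v,u=np.mgrid[230:300,255:385];z=d[230:300,255:385].ravel()
K=np.array(c["camera_matrix"]);p=cv2.undistortPoints(np.c_[u.ravel(),v.ravel()].astype(float).reshape(-1,1,2),K,np.array(c["distortion"])).reshape(-1,2)
P=np.c_[p[:,0]*z,-p[:,1]*z,-z]@c["R"].T+c["t"]
for lo in range(230,300,10):
  q=P[(v.ravel()>=lo)&(v.ravel()<lo+10)&(u.ravel()<300)&(u.ravel()>270)];print(lo,np.median(q,0).round(4))
E
```

```text
time: 3.62
eef_pos: [0.5711, -0.1204, 0.0189]
tcp_rot: [0.661, 0.751, -0.0, -0.0]
contact_force: [0.7, -0.5, 0.5]
opening: 0.299
finger_force: 0.0
230 [ 0.5495 -0.1269  0.0186]
240 [ 0.5524 -0.1313  0.019 ]
250 [ 0.554  -0.1123  0.0711]
260 [ 0.555  -0.1122  0.0808]
270 [ 0.5558 -0.1121  0.0892]
280 [ 0.5564 -0.1143  0.0955]
290 [ 0.5569 -0.1178  0.0962]
```

```bash
python3 -m pendant '[{"dx":1,"dy":0,"dz":0,"twist":0},{"dx":2,"dy":0,"dz":0,"twist":0},{"dx":2.8,"dy":0,"dz":0,"twist":0},{"dx":3.6,"dy":0,"dz":0,"twist":0},{"dx":4.4,"dy":0,"dz":0,"twist":0},{"dx":5.2,"dy":0,"dz":0,"twist":0},{"dx":6,"dy":0,"dz":0,"twist":0},{"dx":6.8,"dy":0,"dz":0,"twist":0},{"dx":7.4,"dy":0,"dz":0,"twist":0},{"dx":7.4,"dy":0,"dz":0,"twist":0}]'
python3 - <<'E'
from h import *
c=cam("wrist");save(c,"w4.png")
print(proj(c,[[0.553,0.018,.018]]))
hsv=cv2.cvtColor(c["img"],cv2.COLOR_RGB2HSV)
m=((hsv[...,0]>95)&(hsv[...,0]<118)&(hsv[...,1]>80)&(hsv[...,2]>100)).astype(np.uint8)
n,_,st,ce=cv2.connectedComponentsWithStats(m)
for i in range(1,n):
  if st[i,4]>60: print("blue",ce[i].round(1),st[i],ray(c,[ce[i]],0.027)[0].round(4))
E
```

```text
time: 4.92
eef_pos: [0.5617, -0.0466, 0.0189]
tcp_rot: [0.66, 0.751, -0.0, -0.0]
contact_force: [0.3, 0.1, 0.1]
opening: 0.299
finger_force: 0.0
[[319.49885788 123.03847564]]
blue [320.  277.6] [ 295  256   51   45 1076] [ 0.5655 -0.0762  0.027 ]
```

View pics/w4.png

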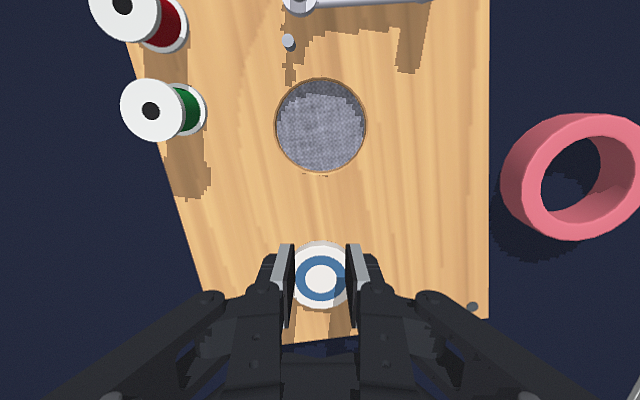

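The medallion is still at (320,278), now under the fingertips, and the recess is at (320,123). At this opening the tips sit over 9 mm above the TCP, so they passed over it without contact. I'll back off and probe down to find the board.

```bash
python3 -m pendant '[{"dx":0,"dy":0,"dz":-1.5,"twist":0},{"dx":-3,"dy":0,"dz":-1.5,"twist":0},{"dx":-6,"dy":0,"dz":-1.5,"twist":0},{"dx":-7,"dy":0,"dz":-0.5,"twist":0},{"dx":-7,"dy":0,"dz":0.3,"twist":0},{"dx":-7,"dy":0,"dz":0.3,"twist":0}]'; for i in 1; do python3 -m pendant '[{"dx":0,"dy":0,"dz":0.15,"twist":0},{"dx":0,"dy":0,"dz":0.15,"twist":0},{"dx":0,"dy":0,"dz":0.15,"twist":0}]' | head -4; python3 -m pendant '[{"dx":0,"dy":0,"dz":0.15,"twist":0},{"dx":0,"dy":0,"dz":0.15,"twist":0},{"dx":0,"dy":0,"dz":0.15,"twist":0}]' | head -4; done
```

```text
time: 5.72
eef_pos: [0.5692, -0.1152, 0.0144]
tcp_rot: [0.661, 0.751, -0.0, -0.002]
contact_force: [-0.5, -0.4, 0.4]
opening: 0.301
finger_force: 0.0
time: 6.1
eef_pos: [0.5708, -0.1162, 0.0147]
tcp_rot: [0.66, 0.751, 0.0, 0.0]
contact_force: [0.1, 0.6, 0.5]
time: 6.48
eef_pos: [0.5706, -0.1165, 0.0129]
tcp_rot: [0.661, 0.751, -0.0, -0.0]
contact_force: [0.0, -0.1, 1.3]
```

```bash
python3 -m pendant '[{"dx":0,"dy":0,"dz":0.15,"twist":0},{"dx":0,"dy":0,"dz":0.15,"twist":0},{"dx":0,"dy":0,"dz":0.15,"twist":0}]' | head -4; python3 -m pendant '[{"dx":0,"dy":0,"dz":0.15,"twist":0},{"dx":0,"dy":0,"dz":0.15,"twist":0},{"dx":0,"dy":0,"dz":0.15,"twist":0}]' | head -4
python3 -m pendant '[{"dx":0,"dy":0,"dz":0.1,"twist":0},{"dx":0,"dy":0,"dz":0.1,"twist":0},{"dx":0,"dy":0,"dz":0.1,"twist":0}]' | head -4
```

```text
time: 6.85
eef_pos: [0.5706, -0.1165, 0.0114]
tcp_rot: [0.661, 0.751, -0.0, -0.0]
contact_force: [-0.4, -1.1, 0.2]
time: 7.22
eef_pos: [0.5706, -0.1164, 0.0099]
tcp_rot: [0.661, 0.751, -0.0, -0.0]
contact_force: [0.9, 1.0, 0.7]
time: 7.6
eef_pos: [0.5706, -0.1164, 0.0089]
tcp_rot: [0.661, 0.751, -0.0, -0.0]
contact_force: [-0.2, 0.0, -0.4]
```

```bash
python3 -m pendant '[{"dx":0.8,"dy":0,"dz":0,"twist":0},{"dx":1.6,"dy":0,"dz":0,"twist":0},{"dx":2.4,"dy":0,"dz":0,"twist":0},{"dx":3.2,"dy":0,"dz":0,"twist":0},{"dx":4,"dy":0,"dz":0,"twist":0},{"dx":4.7,"dy":0,"dz":0,"twist":0},{"dx":5.4,"dy":0,"dz":0,"twist":0},{"dx":6,"dy":0,"dz":0,"twist":0},{"dx":6,"dy":0,"dz":0,"twist":0}]'
cat > look.py <<'E'
from h import *
import sys
c=cam("wrist")
if len(sys.argv)>1: save(c,sys.argv[1])
s=ctrl.get_state();print(s["eef_pos"],"recess px",proj(c,[[0.553,0.018,.018]]))
hsv=cv2.cvtColor(c["img"],cv2.COLOR_RGB2HSV)
m=((hsv[...,0]>95)&(hsv[...,0]<118)&(hsv[...,1]>80)&(hsv[...,2]>100)).astype(np.uint8)
n,_,st,ce=cv2.connectedComponentsWithStats(m)
for i in range(1,n):
  if st[i,4]>60: print("blue",ce[i].round(1),st[i],ray(c,[ce[i]],0.027)[0].round(4))
E
python3 look.py
```

```text
time: 8.72
eef_pos: [0.5629, -0.0565, 0.0089]
tcp_rot: [0.66, 0.751, -0.0, -0.0]
contact_force: [0.3, 0.9, -0.5]
opening: 0.301
finger_force: 0.0
[ 0.56300281 -0.05679325  0.00892582] recess px [[319.55388773 104.75362252]]
blue [319.3 271.5] [ 295  248   50   49 1167] [ 0.565  -0.0761  0.027 ]
```

Run:
```python
from h import *
s=ctrl.get_state();t=np.array(s["eef_pos"]);print(t,ctrl.grip_point_offset)
c=cam("wrist");print(np.array(c["tool_from_camera"]).round(4).tolist())
for h in(0,.01,.02,.03,.04,.05): print(h,proj(c,[t+[-.0127*.8,.0099*.8,h]]).round(1))
d=c["depth"]
for r in range(238,300,4): print(r,d[r,275:300:4].round(3), d[r,345:370:4].round(3))
c=cam("scene");save(c,"s2.png",(270,150,370,250),6)
print(proj(c,[t]))
```

```text
[ 0.56300281 -0.05679325  0.00892582] 0.0187
[[0.0005, 0.9547, 0.2975, 0.0756], [1.0, -0.0005, -0.0, -0.0003], [0.0001, 0.2975, -0.9547, -0.1822], [0.0, 0.0, 0.0, 1.0]]
0 [[305.5 215.5]]
0.01 [[304.7 221.3]]
0.02 [[303.9 227.7]]
0.03 [[303.  234.9]]
0.04 [[302.  242.9]]
0.05 [[300.9 252. ]]
238 [0.188 0.189 0.186 0.188 0.188 0.187 0.185] [0.188 0.187 0.189 0.187 0.188 0.187 0.188]
242 [0.189 0.189 0.189 0.188 0.189 0.184 0.181] [0.183 0.19  0.188 0.189 0.188 0.189 0.188]
246 [0.189 0.148 0.148 0.148 0.148 0.18  0.178] [0.156 0.147 0.148 0.148 0.189 0.188 0.189]
250 [0.19  0.145 0.144 0.145 0.143 0.181 0.181] [0.155 0.145 0.144 0.144 0.144 0.19  0.19 ]
254 [0.149 0.139 0.14  0.139 0.14  0.18  0.181] [0.156 0.14  0.141 0.141 0.14  0.148 0.149]
258 [0.145 0.137 0.136 0.137 0.14  0.181 0.181] [0.155 0.137 0.136 0.137 0.137 0.145 0.145]
262 [0.134 0.134 0.132 0.132 0.139 0.182 0.183] [0.156 0.135 0.132 0.133 0.132 0.142 0.141]
266 [0.131 0.13  0.13  0.131 0.139 0.182 0.183] [0.156 0.134 0.129 0.129 0.13  0.131 0.138]
270 [0.126 0.126 0.127 0.127 0.14  0.184 0.184] [0.155 0.134 0.126 0.126 0.128 0.126 0.135]
274 [0.124 0.123 0.124 0.123 0.139 0.184 0.185] [0.156 0.135 0.124 0.124 0.124 0.124 0.132]
278 [0.121 0.12  0.12  0.123 0.14  0.186 0.186] [0.156 0.135 0.119 0.12  0.121 0.12  0.121]
282 [0.12  0.119 0.119 0.122 0.139 0.186 0.186] [0.156 0.136 0.119 0.119 0.12  0.116 0.118]
286 [0.113 0.119 0.119 0.123 0.139 0.188 0.187] [0.188 0.134 0.12  0.12  0.114 0.114 0.114]
290 [0.111 0.12  0.121 0.122 0.14  0.188 0.19 ] [0.189 0.135 0.121 0.12  0.112 0.112 0.111]
294 [0.108 0.11  0.121 0.122 0.14  0.    0.189] [0.189 0.135 0.122 0.12  0.108 0.11  0.109]
298 [0.107 0.106 0.121 0.122 0.14  0.201 0.19 ] [0.2   0.135 0.122 0.12  0.106 0.107 0.106]
[[304.24174856 212.71982262]]
```

View pics/s2.png

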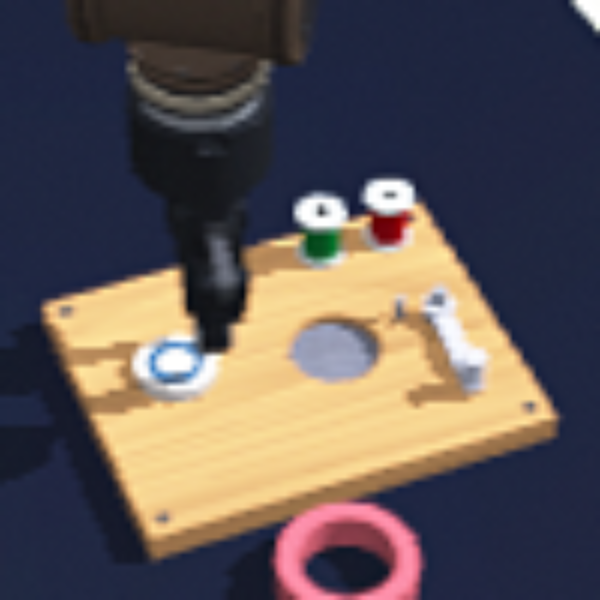

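In the scene view the fingertips (crop (215,348)) hover just above the medallion (175,365). They are clearly higher than the reported TCP, so I'll back off and probe down to real contact.

```bash
python3 -m pendant '[{"dx":0,"dy":0,"dz":-1.2,"twist":0},{"dx":-3,"dy":0,"dz":-1.2,"twist":0},{"dx":-5.5,"dy":0,"dz":-1.2,"twist":0},{"dx":-5.5,"dy":0,"dz":-0.5,"twist":0},{"dx":-5.5,"dy":0,"dz":0.2,"twist":0},{"dx":-5.5,"dy":0,"dz":0.2,"twist":0},{"dx":-5.5,"dy":0,"dz":0.2,"twist":0}]'|head -4;  python3 -m pendant '[{"dx":0,"dy":0,"dz":0.2,"twist":0},{"dx":0,"dy":0,"dz":0.2,"twist":0}]' | head -4;  python3 -m pendant '[{"dx":0,"dy":0,"dz":0.2,"twist":0},{"dx":0,"dy":0,"dz":0.2,"twist":0}]' | head -4
```

```text
time: 9.75
eef_pos: [0.5698, -0.1108, 0.0067]
tcp_rot: [0.66, 0.751, -0.0, -0.0]
contact_force: [-0.3, -0.3, -0.0]
time: 10.0
eef_pos: [0.5699, -0.1113, 0.0049]
tcp_rot: [0.661, 0.751, -0.0, -0.0]
contact_force: [0.5, 0.6, -0.9]
time: 10.25
eef_pos: [0.5698, -0.1115, 0.0027]
tcp_rot: [0.661, 0.751, -0.0, -0.0]
contact_force: [0.7, 0.1, -0.9]
```

```bash
python3 -m pendant '[{"dx":0,"dy":0,"dz":0.2,"twist":0},{"dx":0,"dy":0,"dz":0.2,"twist":0}]' | head -4;  python3 -m pendant '[{"dx":0,"dy":0,"dz":0.2,"twist":0},{"dx":0,"dy":0,"dz":0.2,"twist":0}]' | head -4
python3 - <<'E'
from h import *
s=ctrl.get_state();t=np.array(s["eef_pos"]);c=cam("scene");save(c,"s3.png",(270,150,370,250),6)
print(((proj(c,[t,t+[0,0,.01],t+[0,0,.02],t+[0,0,.03]])-[270,150])*6).round(),s["contact_force"])
E
```

```text
time: 10.5
eef_pos: [0.5698, -0.1115, 0.0007]
tcp_rot: [0.661, 0.751, -0.0, -0.0]
contact_force: [-0.1, -0.9, -0.1]
time: 10.75
eef_pos: [0.5698, -0.1114, -0.0013]
tcp_rot: [0.661, 0.751, -0.0, -0.0]
contact_force: [0.3, 0.7, -0.6]
[[111. 404.]
 [110. 392.]
 [109. 380.]
 [108. 368.]] [ 0.26641674  0.69941898 -0.57202646]
```

View pics/s3.png

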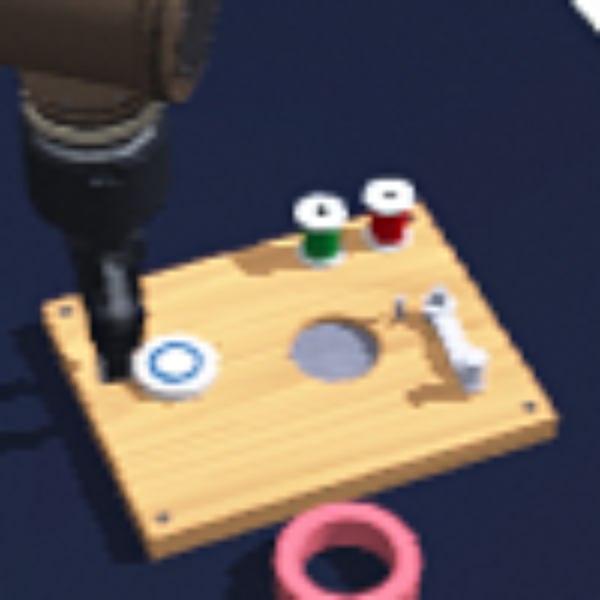

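Now the tips (crop (115,380)) are just above the board beside the medallion (175,365). They stand about 20 mm above the reported TCP. Pushing.

```bash
python3 -m pendant '[{"dx":0.5,"dy":0,"dz":0,"twist":0},{"dx":1.2,"dy":0,"dz":0,"twist":0},{"dx":2,"dy":0,"dz":0,"twist":0},{"dx":2.8,"dy":0,"dz":0,"twist":0},{"dx":3.6,"dy":0,"dz":0,"twist":0},{"dx":4.4,"dy":0,"dz":0,"twist":0},{"dx":5.2,"dy":0,"dz":0,"twist":0},{"dx":5.8,"dy":0,"dz":0,"twist":0},{"dx":5.8,"dy":0,"dz":0,"twist":0}]'
python3 look.py w5.png
```

```text
time: 11.92
eef_pos: [0.5625, -0.0535, -0.0011]
tcp_rot: [0.66, 0.751, -0.0, -0.0]
contact_force: [-0.7, 0.1, 0.9]
opening: 0.305
finger_force: 0.0
[ 0.56265035 -0.05383039 -0.00103075] recess px [[319.55216995 111.05800031]]
blue [314.8 284.5] [294 261  47  50 997] [ 0.5624 -0.0759  0.027 ]
blue [342.5 288.8] [338 270   9  33 123] [ 0.5784 -0.0766  0.027 ]
```

```bash
cat > tip.py <<'E'
from h import *
s=ctrl.get_state();c=cam("wrist");T=np.array(c["tool_from_camera"]);d=c["depth"]
v,u=np.mgrid[200:330,240:400];z=d[200:330,240:400].ravel()
p=cv2.undistortPoints(np.c_[u.ravel(),v.ravel()].astype(float).reshape(-1,1,2),np.array(c["camera_matrix"]),np.array(c["distortion"])).reshape(-1,2)
C=np.c_[p[:,0]*z,-p[:,1]*z,-z]; t=C@T[:3,:3].T+T[:3,3]; W=C@c["R"].T+c["t"]
dark=c["img"][200:330,240:400].reshape(-1,3).max(1)
q=t[(z>0)&(W[:,2]>.031)]
for side in(-1,1):
  r=q[(q[:,1]*side>0.002)]; o=np.argsort(-r[:,2])[:60]; print("tip tool mm",(r[o].min(0)*1000).round(1),(r[o].max(0)*1000).round(1))
print(s["eef_pos"],"board z",np.median(W[np.abs(W[:,2]-.018)<.006,2]))
E
python3 tip.py
```

```text
tip tool mm [-10.  -19.7 -45.1] [ 11.2 -13.  -39.7]
tip tool mm [ -9.9  12.4 -45.2] [ 11.1  19.  -40. ]
[ 0.56265035 -0.05383039 -0.00103075] board z 0.01865428152083537
```

Wrist depth shows the pads 40 mm short of the TCP (y ±12.5…19.7 mm, x ±11 mm), so the tips are still at z ≈ 0.039. I'll back off and lower to TCP z ≈ -0.02.

```bash
python3 -m pendant '[{"dx":-3,"dy":0,"dz":0,"twist":0},{"dx":-5.8,"dy":0,"dz":0,"twist":0},{"dx":-5.8,"dy":0,"dz":0.8,"twist":0},{"dx":-5.8,"dy":0,"dz":1.5,"twist":0},{"dx":-5.8,"dy":0,"dz":1.6,"twist":0},{"dx":-5.8,"dy":0,"dz":1.6,"twist":0}]'|head -4;  python3 -m pendant '[{"dx":0,"dy":0,"dz":0.2,"twist":0},{"dx":0,"dy":0,"dz":0.2,"twist":0}]' | head -4; python3 tip.py
```

```text
time: 12.78
eef_pos: [0.5697, -0.1107, -0.0174]
tcp_rot: [0.66, 0.751, -0.0, -0.0]
contact_force: [-0.1, 0.9, 0.9]
time: 13.02
eef_pos: [0.57, -0.1113, -0.019]
tcp_rot: [0.661, 0.751, 0.0, 0.0]
contact_force: [-1.0, 0.3, 1.2]
tip tool mm [-10.5 -26.3 -51.7] [ 11.3 -13.  -50.1]
tip tool mm [-10.8  12.4 -51.7] [ 11.4  25.7 -50.1]
[ 0.57000817 -0.11126381 -0.0190319 ] board z 0.018643493379396775
```

```bash
python3 -m pendant '[{"dx":0.5,"dy":0,"dz":0,"twist":0},{"dx":1.2,"dy":0,"dz":0,"twist":0},{"dx":1.9,"dy":0,"dz":0,"twist":0},{"dx":2.6,"dy":0,"dz":0,"twist":0},{"dx":3.2,"dy":0,"dz":0,"twist":0},{"dx":3.8,"dy":0,"dz":0,"twist":0},{"dx":4.4,"dy":0,"dz":0,"twist":0},{"dx":5,"dy":0,"dz":0,"twist":0},{"dx":5,"dy":0,"dz":0,"twist":0}]'
python3 look.py w6.png
```

```text
time: 14.2
eef_pos: [0.5634, -0.0613, -0.0192]
tcp_rot: [0.66, 0.751, -0.0, -0.0]
contact_force: [-0.0, 0.0, -0.5]
opening: 0.301
finger_force: 0.0
[ 0.56347794 -0.06158078 -0.01916592] recess px [[319.7186423   93.32254614]]
blue [319.8 205.9] [ 284  173   72   68 2307] [ 0.5594 -0.0309  0.027 ]
```

The medallion now moves with the cradle, 31 mm ahead and on line, with 49 mm to go.

```bash
python3 -m pendant '[{"dx":0.6,"dy":0,"dz":0,"twist":0},{"dx":1.2,"dy":0,"dz":0,"twist":0},{"dx":1.8,"dy":0,"dz":0,"twist":0},{"dx":2.4,"dy":0,"dz":0,"twist":0},{"dx":3,"dy":0,"dz":0,"twist":0},{"dx":3.5,"dy":0,"dz":0,"twist":0},{"dx":4,"dy":0,"dz":0,"twist":0},{"dx":4.4,"dy":0,"dz":0,"twist":0},{"dx":4.7,"dy":0,"dz":0,"twist":0},{"dx":4.7,"dy":0,"dz":0,"twist":0}]'
cat >> look.py <<'E'
# top-face plane of the white/blue disc by depth
mm=cv2.morphologyEx(m,cv2.MORPH_CLOSE,np.ones((15,15)))>0
v,u=np.nonzero(mm&(c["depth"]>0));z=c["depth"][v,u]
p=cv2.undistortPoints(np.c_[u,v].astype(float).reshape(-1,1,2),np.array(c["camera_matrix"]),np.array(c["distortion"])).reshape(-1,2)
W=np.c_[p[:,0]*z,-p[:,1]*z,-z]@c["R"].T+c["t"]
ok=np.abs(W[:,2]-np.median(W[:,2]))<.008;W=W[ok]
k=np.linalg.lstsq(np.c_[W[:,:2]-W[:,:2].mean(0),np.ones(len(W))],W[:,2],rcond=None)[0]
print("top z",k[2].round(4),"slope",k[:2].round(3),"centre",W.mean(0).round(4))
E
python3 look.py w7.png
```

```text
time: 15.5
eef_pos: [0.5575, -0.015, -0.0191]
tcp_rot: [0.661, 0.751, -0.0, -0.0]
contact_force: [-0.2, 0.3, -1.0]
opening: 0.301
finger_force: 0.0
[ 0.55760022 -0.01518777 -0.0191174 ] recess px [[319.56740194 194.96315094]]
blue [319.4 205.4] [ 286  175   68   63 2077] [0.5532 0.0156 0.027 ]
top z 0.0209 slope [ 0.    -0.001] centre [0.5536 0.0134 0.0209]
```

The disc top is 2.2 mm above the board and level (slope ≈ 0), so the medallion is seated flat. Next I'll lift straight up and locate the keeper boss.

```bash
python3 -m pendant '[{"dx":0,"dy":0,"dz":-3,"twist":0},{"dx":0,"dy":0,"dz":-6,"twist":0},{"dx":-3,"dy":0,"dz":-9,"twist":0},{"dx":-3,"dy":0,"dz":-9,"twist":0},{"dx":-3,"dy":0,"dz":-9,"twist":0}]' | head -4
python3 look.py w8.png
python3 - <<'E'
from h import *
cen=np.array([.560,-.0062]);a=np.radians(16.26);X=np.array([np.cos(a),np.sin(a)]);Y=np.array([-X[1],X[0]])
piv=cen+.09*Y;print("piv",piv)
c=cam("wrist");t=c["img"]
d=c["depth"];v,u=np.nonzero(d>0);z=d[v,u]
p=cv2.undistortPoints(np.c_[u,v].astype(float).reshape(-1,1,2),np.array(c["camera_matrix"]),np.array(c["distortion"])).reshape(-1,2)
W=np.c_[p[:,0]*z,-p[:,1]*z,-z]@c["R"].T+c["t"]
j=np.c_[(W[:,:2]-cen)@X,(W[:,:2]-cen)@Y,W[:,2]]
for lo,hi,n in((.042,.050,"boss top"),(.036,.0415,"post top"),(.0245,.031,"arm")):
  s=(j[:,0]>-.03)&(j[:,0]<.085)&(j[:,1]>.04)&(j[:,1]<.12)&(j[:,2]>lo)&(j[:,2]<hi)
  print(n,s.sum(),np.median(j[s],0).round(4),j[s].min(0).round(4),j[s].max(0).round(4))
print(ctrl.get_state()["qpos"])
E
```

```text
time: 16.18
eef_pos: [0.5606, -0.0447, 0.07]
tcp_rot: [0.661, 0.75, -0.0, -0.001]
contact_force: [0.3, 0.6, 0.6]
[ 0.56014376 -0.0443404   0.06933145] recess px [[320.59444226 121.83547594]]
blue [320.5 128.8] [299 107  44  45 958] [0.5535 0.0137 0.027 ]
top z 0.0208 slope [-0.003  0.001] centre [0.5536 0.0131 0.0208]
piv [0.53480031 0.08020009]
boss top 514 [0.0584 0.0805 0.0463] [-0.0015  0.074   0.042 ] [0.0661 0.0872 0.0483]
post top 268 [0.0009 0.0855 0.0402] [-0.0046  0.074   0.036 ] [0.0615 0.0917 0.0415]
arm 2006 [0.0256 0.0834 0.0286] [-0.0116  0.0643  0.0245] [0.0657 0.0963 0.031 ]
[-2.59439384e-01  1.76525095e-01  1.94894612e+00  2.90543954e-04
  1.01964328e+00 -3.87239272e-01]
```

Boss at jig (59, 80) mm, so the keeper angle is about 1.46 rad. I'll straddle the boss with the two fingertips (25 mm gap, 14 mm boss) and sweep it round without gripping. First I'll move above it and turn.

```bash
python3 -m pendant '[{"dx":3,"dy":1.5,"dz":0,"twist":-10},{"dx":6,"dy":3,"dz":0,"twist":-20},{"dx":9,"dy":4,"dz":0,"twist":-30},{"dx":12.6,"dy":5,"dz":0,"twist":-40},{"dx":12.6,"dy":5,"dz":0,"twist":-50},{"dx":12.6,"dy":5,"dz":0,"twist":-60},{"dx":12.6,"dy":5,"dz":0,"twist":-70},{"dx":12.6,"dy":5,"dz":0,"twist":-80},{"dx":12.6,"dy":5,"dz":0,"twist":-84},{"dx":12.6,"dy":5,"dz":0,"twist":-84}]' | head -4
cat > boss.py <<'E'
from h import *
cen=np.array([.560,-.0062]);a=np.radians(16.26);X=np.array([np.cos(a),np.sin(a)]);Y=np.array([-X[1],X[0]])
s=ctrl.get_state();c=cam("wrist");M=rot(s["tcp_rot"]);t=np.array(s["eef_pos"])
d=c["depth"];v,u=np.nonzero(d>0);z=d[v,u]
p=cv2.undistortPoints(np.c_[u,v].astype(float).reshape(-1,1,2),np.array(c["camera_matrix"]),np.array(c["distortion"])).reshape(-1,2)
W=np.c_[p[:,0]*z,-p[:,1]*z,-z]@c["R"].T+c["t"]
bright=c["img"][v,u].min(1)>110
j=np.c_[(W[:,:2]-cen)@X,(W[:,:2]-cen)@Y,W[:,2]]
for lo,hi,n in((.043,.050,"boss"),(.0255,.031,"arm")):
  k=bright&(j[:,0]>-.03)&(j[:,0]<.085)&(j[:,1]>.0)&(j[:,1]<.12)&(j[:,2]>lo)&(j[:,2]<hi)
  if k.sum(): print(n,k.sum(),np.median(j[k],0).round(4),"tool mm",((np.median(W[k],0)-t)@M*1000).round(1))
def plan(P,yline,tip):
  # P jig xy, desired tool y line deg in jig frame, fingertip z
  w=np.r_[cen+P[0]*X+P[1]*Y,tip-.040]; e=(w-t)@M*100
  cur=np.degrees(np.arctan2(M[1,1],M[0,1]))-16.26
  print(np.degrees(th).round(),"dx %.1f dy %.1f dz %.1f twist %.0f"%(*e,-((yline-cur+90)%180-90)))
for th in np.radians([83.7,75,65,55,45,35,25,15,7,0,-5]):
  plan(np.array([.0,.087])+.06*np.array([np.sin(th),-np.cos(th)]),15+60*th/1.46,.033)
print("tcp jig",((t[:2]-cen)@X).round(4),((t[:2]-cen)@Y).round(4),s["qpos"])
E
python3 boss.py
```

```text
time: 17.52
eef_pos: [0.5938, 0.0869, 0.0693]
tcp_rot: [-0.011, 1.0, 0.0, -0.001]
contact_force: [-0.8, 0.9, -0.9]
boss 287 [0.0585 0.0815 0.0463] tool mm [ 0.3  1.5 23. ]
arm 1302 [0.0237 0.0848 0.0286] tool mm [34.7 -3.7 40.9]
84.0 dx -0.1 dy 0.1 dz 7.6 twist -0
75.0 dx -0.2 dy -0.8 dz 7.6 twist 6
65.0 dx -0.1 dy -1.9 dz 7.6 twist 13
55.0 dx 0.2 dy -2.9 dz 7.6 twist 21
45.0 dx 0.6 dy -3.8 dz 7.6 twist 28
35.0 dx 1.2 dy -4.7 dz 7.6 twist 35
25.0 dx 2.0 dy -5.4 dz 7.6 twist 42
15.0 dx 2.8 dy -6.0 dz 7.6 twist 49
7.0 dx 3.6 dy -6.4 dz 7.6 twist 55
0.0 dx 4.3 dy -6.6 dz 7.6 twist 60
-5.0 dx 4.8 dy -6.7 dz 7.6 twist 64
tcp jig 0.0586 0.0799 [-2.36509076e-02  2.54626320e-01  1.85484004e+00  1.25518408e-04
  1.03499215e+00 -1.61696493e+00]
```

```bash
python3 -m pendant '[{"dx":0,"dy":0.1,"dz":2.5,"twist":0},{"dx":0,"dy":0.1,"dz":4.5,"twist":0},{"dx":0,"dy":0.1,"dz":6,"twist":0},{"dx":0,"dy":0.1,"dz":7.6,"twist":0},{"dx":0,"dy":0.1,"dz":7.6,"twist":0},{"dx":0,"dy":0.1,"dz":7.6,"twist":0}]' | head -4
python3 boss.py
```

```text
time: 18.32
eef_pos: [0.5956, 0.0873, -0.0046]
tcp_rot: [-0.011, 1.0, -0.0, 0.0]
contact_force: [0.7, -0.1, 0.1]
boss 764 [0.0569 0.0817 0.0463] tool mm [  3.9   1.3 -50.9]
arm 2757 [0.0229 0.085  0.0286] tool mm [ 37.6  -3.9 -33.3]
84.0 dx 0.1 dy 0.0 dz 0.2 twist -0
75.0 dx 0.0 dy -0.9 dz 0.2 twist 6
65.0 dx 0.1 dy -1.9 dz 0.2 twist 13
55.0 dx 0.4 dy -2.9 dz 0.2 twist 21
45.0 dx 0.8 dy -3.9 dz 0.2 twist 28
35.0 dx 1.4 dy -4.7 dz 0.2 twist 35
25.0 dx 2.2 dy -5.5 dz 0.2 twist 42
15.0 dx 3.0 dy -6.1 dz 0.2 twist 49
7.0 dx 3.8 dy -6.4 dz 0.2 twist 55
0.0 dx 4.5 dy -6.7 dz 0.2 twist 60
-5.0 dx 5.0 dy -6.8 dz 0.2 twist 64
tcp jig 0.0603 0.0798 [-2.29234935e-02  3.61462386e-01  1.87784645e+00 -1.73500619e-05
  9.01415390e-01 -1.61628327e+00]
```

```bash
python3 -m pendant '[{"dx":0,"dy":-0.9,"dz":0.2,"twist":6},{"dx":0.1,"dy":-1.9,"dz":0.2,"twist":13},{"dx":0.4,"dy":-2.9,"dz":0.2,"twist":21},{"dx":0.8,"dy":-3.9,"dz":0.2,"twist":28},{"dx":1.4,"dy":-4.7,"dz":0.2,"twist":35},{"dx":2.2,"dy":-5.5,"dz":0.2,"twist":42},{"dx":2.2,"dy":-5.5,"dz":0.2,"twist":42}]'
python3 boss.py
```

```text
time: 19.25
eef_pos: [0.5748, 0.0314, -0.0061]
tcp_rot: [0.347, 0.938, 0.0, 0.001]
contact_force: [0.4, 0.6, 0.7]
opening: 0.299
finger_force: 0.0
boss 747 [0.0275 0.0357 0.0464] tool mm [  1.8   4.3 -52.5]
arm 2773 [0.0109 0.067  0.0287] tool mm [ 36.8   7.3 -34.8]
84.0 dx 2.2 dy 5.6 dz 0.1 twist -42
75.0 dx 1.5 dy 4.9 dz 0.1 twist -36
65.0 dx 0.9 dy 4.1 dz 0.1 twist -29
55.0 dx 0.4 dy 3.2 dz 0.1 twist -21
45.0 dx 0.1 dy 2.2 dz 0.1 twist -14
35.0 dx -0.0 dy 1.1 dz 0.1 twist -7
25.0 dx 0.0 dy 0.1 dz 0.1 twist 0
15.0 dx 0.3 dy -0.9 dz 0.1 twist 7
7.0 dx 0.6 dy -1.7 dz 0.1 twist 13
0.0 dx 0.9 dy -2.3 dz 0.1 twist 18
-5.0 dx 1.2 dy -2.8 dz 0.1 twist 22
tcp jig 0.0247 0.032 [-1.21612982e-01  3.14428844e-01  1.94419879e+00 -2.69413653e-05
  8.81405349e-01 -9.82589150e-01]
```

The boss follows the sweep (jig (27.5, 36) mm). Continuing to the stop.

```bash
python3 -m pendant '[{"dx":0.3,"dy":-0.9,"dz":0,"twist":7},{"dx":0.6,"dy":-1.7,"dz":0,"twist":13},{"dx":0.9,"dy":-2.3,"dz":0,"twist":18},{"dx":1.2,"dy":-2.8,"dz":0,"twist":22},{"dx":1.2,"dy":-2.8,"dz":0,"twist":22},{"dx":1.2,"dy":-2.8,"dz":0,"twist":22}]'
python3 boss.py | grep -v twist
```

```text
time: 20.05
eef_pos: [0.5474, 0.0186, -0.0068]
tcp_rot: [0.519, 0.855, 0.0, 0.0]
contact_force: [0.3, -0.1, -0.3]
opening: 0.3
finger_force: 0.0
boss 752 [-0.0006  0.0302  0.0464] tool mm [  0.6   4.9 -53.2]
arm 2759 [-0.0007  0.0639  0.0287] tool mm [ 34.8  12.2 -35.5]
tcp jig -0.0052 0.0273 [-1.51339772e-01  2.63416355e-01  2.01200834e+00  3.28539368e-05
  8.65680195e-01 -6.29787730e-01]
```

```bash
python3 -m pendant '[{"dx":0.05,"dy":-0.2,"dz":0,"twist":0},{"dx":0.1,"dy":-0.3,"dz":0,"twist":0},{"dx":0.1,"dy":-0.3,"dz":0,"twist":0}]'
python3 boss.py | grep -v twist
```

```text
time: 20.48
eef_pos: [0.5469, 0.0183, -0.0066]
tcp_rot: [0.52, 0.854, 0.002, 0.003]
contact_force: [7.9, 2.8, -5.3]
opening: 0.296
finger_force: 4.1
boss 742 [-0.0008  0.0301  0.0465] tool mm [  0.5   5.6 -53.1]
arm 2741 [-0.0008  0.0639  0.0287] tool mm [ 34.7  12.8 -35.4]
tcp jig -0.0057 0.0272 [-0.15293072  0.2580782   2.01840171  0.00249978  0.85729794 -0.63055828]
```

The boss stayed put while the force rose to about 8 N, so the keeper is at its stop. Now I'll relax, centre on the boss and lift straight off.

```bash
python3 -m pendant '[{"dx":0,"dy":0.4,"dz":0,"twist":0},{"dx":0,"dy":0.7,"dz":0,"twist":0},{"dx":0,"dy":0.7,"dz":0,"twist":0},{"dx":0,"dy":0.7,"dz":-3,"twist":0},{"dx":0,"dy":0.7,"dz":-7,"twist":0},{"dx":-6,"dy":0.7,"dz":-11,"twist":0},{"dx":-6,"dy":0.7,"dz":-11,"twist":0},{"dx":-6,"dy":0.7,"dz":-11,"twist":0}]'
python3 boss.py | grep -v twist; python3 look.py w9.png
```

```text
time: 21.52
eef_pos: [0.5772, -0.0325, 0.1027]
tcp_rot: [0.521, 0.854, 0.0, -0.0]
contact_force: [-0.1, 0.4, -1.2]
opening: 0.3
finger_force: 0.0
boss 266 [-0.0002  0.0277  0.0464] tool mm [58.4  1.8 56.4]
arm 1214 [-0.0003  0.0632  0.0286] tool mm [93.1  8.8 74.2]
tcp jig 0.0092 -0.0301 [-2.31778904e-01  1.65933084e-01  1.89195455e+00  2.77870560e-04
  1.08437259e+00 -7.07072429e-01]
[ 0.57569701 -0.03128367  0.10096192] recess px [[322.88077268 130.32575958]]
blue [319.8 139.2] [302 118  39  39 593] [0.5536 0.0112 0.027 ]
top z 0.0209 slope [-0.001  0.007] centre [0.5537 0.0097 0.0209]
```

View pics/w9.png

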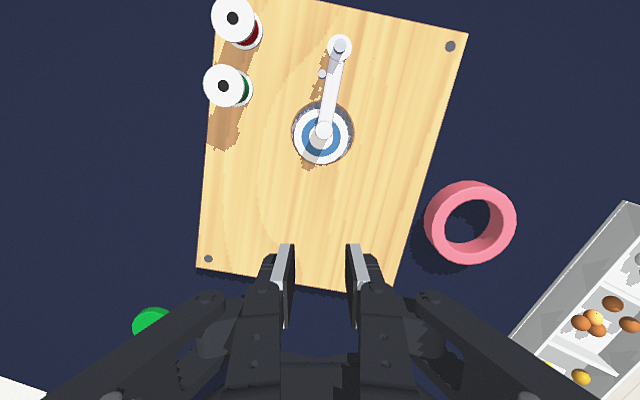

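The medallion lies flat in the recess at (322,135) and the keeper arm lies across it, from (339,46) to (322,133). Both spools are standing and the robot is clear.

```bash
python3 -c "
from plant import ctrl; print(ctrl.sign_off())"
```

```text
the job is handed in; nothing more can be done
None
```

The medallion lies flat in the recess, the keeper is closed against its stop across it, and the spools are still standing; I handed the job in after about 22 s of the 54 s allowed, but sign-off returned no verdict.

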